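# Fetch the blue impact socket from the covered carousel

### The arm

A 6-joint arm with a two-finger parallel gripper is mounted at the origin on the work surface. World frame = base frame: x ahead of the robot, y to its left, z up, the work surface at z = 0. Lengths are in m, angles in rad, forces in N, time in s.
With the tool pointing down it reaches from about 0.225 to 0.725 m from the base axis. Payload 3.1 kg.
Tool frame: the origin (TCP) lies on the centre line of the jaws, within the pads' length; the fingertips stand 14 mm ahead of it and the grasp point (between the pads) lies 5 mm behind it (ctrl.tips_ahead is the distance from the TCP to the fingertips, in m); z points along the fingers, y is the line along which they close (so a half turn about z gives the same grasp; the last joint's range is limited). The gripper opens to 85 mm and grips with 20 to 120 N. Pads are 22 mm wide; open, the fingers measure 114 mm over their backs; the gripper's body (76 mm by 85 mm) begins 54 mm behind the grasp point. The pads swing forward as they close: fully open they stand 13 mm farther back than shut.
Start: joints at [1.186, 0.048, 0.099, 1.622, 0, 1.443], TCP at [0.133, 0.508, 0.245] pointing down, gripper open.
Joint ranges: [-2.91, 2.91], [-0.99, 1.94], [-1.21, 1.42], [-2.12, 2.29], [-1.49, 1.47], [-3.14, 3.14]. Speed limits (rad/s): [2.79, 2.79, 3.14, 3.14, 3.14, 3.14].

### API

Orientations are given as [roll, pitch, yaw] about the fixed x, y, z axes, in that order (R = Rz(yaw) Ry(pitch) Rx(roll)).
In Python, from rig import telemetry, cams, job, ctrl gives the robot as it stands. The module is installed in compiled form; this text tells all that it offers.
- The arm moves only by the shell command python3 -m inch 'ROWS'. ROWS is JSON, a list of rows, each an object with "dp": the shift along the tool's x, y, z in mm, a list of three; "dr": the turn, a rotation vector about the tool's x, y, z in degrees, a list of three; "claw": the closure in counts, from 0 (fully open) to 255 (shut). A call has 1 to 20 rows; each row is the pose to reach, as a shift and turn from the pose commanded when the call began, along the tool's axes at that moment; what a row does not reach only later rows make up. A row lasts 1/8 s, in which the tool goes at most 62.5 mm and 10.7 degrees, less where a joint would pass 70% of its speed; a pose out of reach is approached as far as the arm can. A call with a gripper value outside its range is refused whole. The fingers move at their own pace and stop on an object; the grip force is fixed at half the most. Time passes only in rows, so rows that repeat a pose let the fingers close. It gives the time, the measured TCP pose, the force, the opening and the grip force at its end, in the units of the state.
- telemetry.get_state(): the state, without advancing time (a new reading comes with each control period).
- cams.snapshot(name): name is "side" or "top"; returns a dict with "image" (384x512x3 uint8, red, green, blue), "depth" (384x512 float32, m along the optical axis (not along the pixel's ray), 0 where there is no reading), "fx", "fy", "cx", "cy" (pixels), "position" and "attitude" of the camera in the world. Camera axes: x right, y up, looking along -z (the intrinsics and any distortion apply to the point x, -y, -z); pixel columns grow to the right and rows downward; lengths in m; the calibration is good to about 2 mm. A picture is of the moment at which its call begins.
- job.job_done(): hands the job in; it is judged then, once.
The state is a dict: "time_s": time; "qpos": joint angles; "qd": joint speeds; "joint_torque": joint torques, N m; "ee_pos": TCP position; "tcp_rot": TCP orientation; "contact_force": force on the tool from outside, world axes, zero at the start; "moment": the same for the moment, N m; "grip_width": finger opening in m; "gripper_force": force on a finger pad.
Only numpy, scipy, OpenCV 4.12 (cv2) and the standard library are available. Lean on these libraries where they do the work, as an engineer would, in place of code of your own. Each camera call takes 0.05 s, during which the arm holds its last target. There are 200 camera calls.

### The job

At the crating bench, turn the covered carousel by its orange handle until the blue-sleeved impact socket stands in the middle of the cover's front opening. Then pick the blue socket out through the opening and stand it upright in the round steel parts dish, keeping it upright all the way.

Things in the scene. Friction and masses are not known exactly. Their poses are not given: they have to be found in the camera images.
- blue_socket_mid (a point): Impact socket with a blue sleeve: upright steel cylinder, 30 mm diameter, 60 mm tall, 0.13 to 0.25 kg. Point: its centre, 30 mm above its foot; z along its axis. It stands loose in a 16 mm deep well of the carousel (44 mm stands out: grip the upper half), 120 mm from the turning axis, 50 to 70 degrees left or right of the front opening. Red, green, yellow sockets ride in other wells.
- turn_handle (a point): Carousel handle: orange bar on the turning axis, 70 mm long (x), 14 thick (y), 40 tall (z). Point: its centre, on the axis, 148 mm above the bench. It turns with the 330 mm grey pan below: friction 0.1 N m, both ways, stays where left. Pan: floor 26 mm above the bench, rim and dividers 12 mm high, six black wells, 41 mm outside, 34 inside, 16 high, the first in line with the bar.
- pick_spot (a point): Middle of the cover's front opening, on the fixed frame, 120 mm from the turning axis, 56 mm above the bench: the socket's centre comes here. -x points out to the front, +x to the axis. The cover is a clear 370 mm square with black edges, its top 98 mm above the bench; the opening is a slot 150 mm wide along x, from the front edge to 35 mm past the axis, handle included.
- dish_floor (a point): Round steel parts dish, fixed to the bench: 124 mm across, rim 14 mm high, flat black-lined floor 5 mm above the bench. Point: centre of that inner floor; z up.

How it is judged:
On the way:
1. the blue socket stands in the carousel, upright, in the middle of the cover's front opening (within 25 mm) (horizontal distance between blue_socket_mid and pick_spot below 0.025 m and z of blue_socket_mid in the frame of pick_spot below 0.006 m and angle between blue_socket_mid's own z axis and vertical below 0.25 rad), for 0.2 s.
At the end, for the whole second after the job is handed in: The blue socket stands upright (within 8 degrees) and at rest on the floor of the steel dish, its axis within 45 mm of the dish's centre (anywhere inside the rim), foot on the floor within 6 mm (horizontal distance between blue_socket_mid and dish_floor below 0.045 m and z of blue_socket_mid in the frame of dish_floor between 0.024 and 0.036 m and angle between blue_socket_mid's own z axis and vertical below 0.15 rad and linear speed of blue_socket below 0.02 m/s); the robot touches nothing.
It fails at once if the blue socket is tipped over (more than 40 degrees from upright) (angle between blue_socket_mid's own z axis and vertical above 0.7 rad).
It also fails if it takes over 58 s, if anything falls off the work surface, if the arm or the gripper's body presses on something with over 40 N, if the wrist force passes 120 N, or if a joint passes its speed limit or range.

## Working session

There is one attempt and no reset: what is moved stays moved. The work goes in short steps, Python scripts to look and compute and a shell command to move; the robot and the scene stay as the last step left them, time stands still between calls to the robot, and variables do not carry over. Pictures are saved under pics/ and viewed, at most 10 in all, crops included, and the job is handed in when it is done.

```bash
mkdir -p pics
cat > h.py <<'E'
import numpy as np, cv2
from scipy.spatial.transform import Rotation as R
from rig import telemetry, cams, job, ctrl
def snap(n,f=None):
    s=cams.snapshot(n)
    if f: cv2.imwrite('pics/'+f,s['image'][:,:,::-1])
    return s
def rot(s): 
    a=np.array(s['attitude'],float)
    return a if a.shape==(3,3) else R.from_euler('xyz',a).as_matrix() if a.size==3 else None
def ray(s,u,v):
    d=np.array([(u-s['cx'])/s['fx'],-(v-s['cy'])/s['fy'],-1.]); return rot(s)@d
def at_z(s,u,v,z):
    p=np.array(s['position']);d=ray(s,u,v); return p+d*(z-p[2])/d[2]
def at_d(s,u,v): return np.array(s['position'])+ray(s,u,v)*s['depth'][int(v),int(u)]
E
python3 - <<'E'
from h import *
import pickle
for n in ('side','top'):
    s=snap(n,n+'0.png'); pickle.dump(s,open(n+'0.pkl','wb'))
    print(n,{k:v for k,v in s.items() if k not in('image','depth')})
s=telemetry.get_state();print(s['ee_pos'],s['tcp_rot'],s['time_s'])
E
```

```text
side {'fx': 442.6827052391033, 'fy': 442.6827052391033, 'cx': 252.02728720748817, 'cy': 189.4048122833231, 'position': array([0.17039756, 0.57515511, 0.52750683]), 'attitude': array([ 1.05341224,  0.01165636, -2.60252728])}
top {'fx': 358.2577061015514, 'fy': 358.2577061015514, 'cx': 259.2898095468778, 'cy': 190.68933584820377, 'position': array([ 0.48893354, -0.06698421,  0.91024519]), 'attitude': array([ 0.05805795, -0.01424133, -1.59469735])}
[0.13313556 0.50726858 0.24420018] [-3.13939489e+00 -2.71866555e-04  2.88482548e+00] 0.1
```

View pics/top0.png

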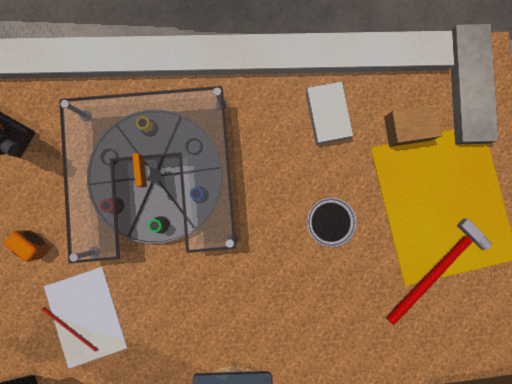

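View pics/side0.png

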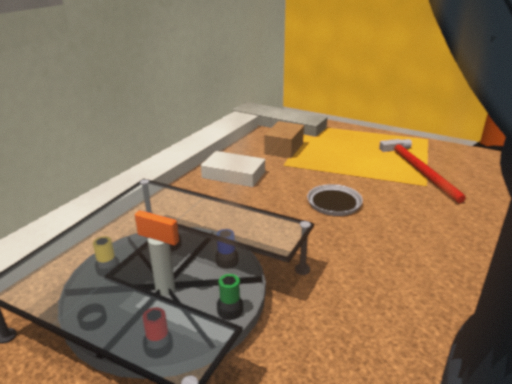

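The top view shows the carousel with the handle near (139,170), blue at about (198,195), the slot opening towards the bottom (the robot), and the dish at (331,222). In the side view the handle is near (157,228), blue near (226,245), and the dish at (335,200).

Run:
```python
import cv2
a=cv2.imread('pics/top0.png')[80:270,50:240]; b=cv2.imread('pics/side0.png')[170:384,0:320]
cv2.imwrite('pics/topc.png',cv2.resize(a,(594,594) if 0 else (570,570),interpolation=cv2.INTER_CUBIC))
cv2.imwrite('pics/sidec.png',cv2.resize(b,(800,535),interpolation=cv2.INTER_CUBIC))
```

```text
(no output)
```

View pics/topc.png

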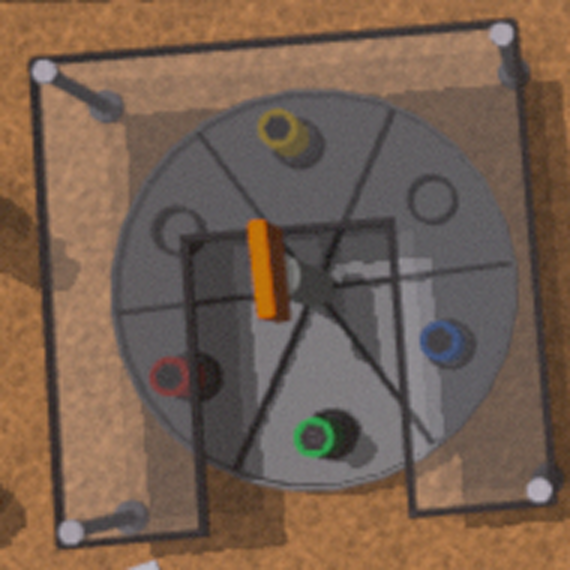

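View pics/sidec.png

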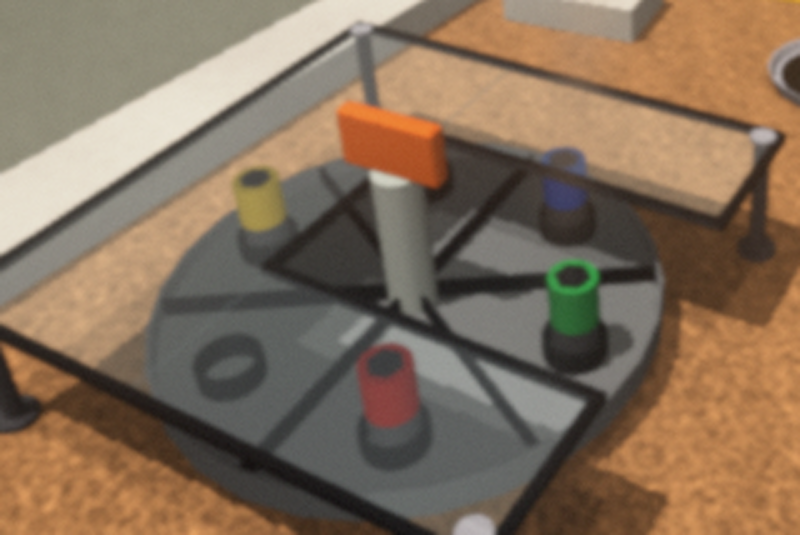

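The enlarged crops give these positions, in crop pixels:

| Feature | Top crop | Side crop |
|---|---|---|
| Handle top face, ends | (258,221) and (265,319) | centre (392,118) |
| Blue top | (441,342) | (566,158) |
| Green top | (317,437) | (575,275) |
| Slot corners | (183,240), (393,222), front ends (205,533), (412,513) | |

```bash
cat > m.py <<'E'
from h import *
import pickle
T=pickle.load(open('top0.pkl','rb'));S=pickle.load(open('side0.pkl','rb'))
t=lambda u,v:(50+(u-1)/3,80+(v-1)/3); sd=lambda u,v:(u/2.5-.3,170+v/2.5-.3)
def tri(a,b):
    A=[];B=[]
    for s,p in((T,a),(S,b)):
        d=ray(s,*p);d/=np.linalg.norm(d);M=np.eye(3)-np.outer(d,d);A.append(M);B.append(M@s['position'])
    return np.linalg.lstsq(np.vstack(A),np.hstack(B),rcond=None)[0]
E
python3 - <<'E'
from m import *
np.set_printoptions(precision=4,suppress=True)
print('handle',tri(t(261,270),sd(392,118)))
print('blue',tri(t(441,342),sd(566,158)))
print('green',tri(t(317,437),sd(575,275)))
print('dish',tri((331,222),(335,200)))
a,b=at_z(T,*t(258,221),.168),at_z(T,*t(265,319),.168);print('bar',a,b,(a+b)/2,np.degrees(np.arctan2(*(a-b)[1::-1])))
P=[at_z(T,*t(*q),.098) for q in((183,240),(393,222),(205,533),(412,513),(43,72),(500,35),(540,490),(70,532))]
print(np.array(P))
mb=(P[0]+P[1])/2;mf=(P[2]+P[3])/2;d=mf-mb;print('front dir deg',np.degrees(np.arctan2(d[1],d[0])), 'axis',mb+d/np.linalg.norm(d)*.035, 'centre',sum(P[4:])/4)
for n,q in(('blue',(441,342)),('green',(317,437)),('red',(168,377)),('yel',(279,129))): print(n,at_z(T,*t(*q),.086))
print('dish rim',at_z(T,331,222,.014))
E
```

```text
handle [0.5813 0.1748 0.1664]
blue [0.5334 0.0643 0.0864]
green [0.4631 0.1598 0.0847]
dish [ 0.4575 -0.2604  0.0056]
bar [0.6155 0.1764 0.168 ] [0.5473 0.1719 0.168 ] [0.5814 0.1741 0.168 ] 3.8005566861556823
[[ 0.6141  0.2558  0.098 ]
 [ 0.6244  0.0974  0.098 ]
 [ 0.394   0.2396  0.098 ]
 [ 0.4049  0.0857  0.098 ]
 [ 0.7454  0.3619  0.098 ]
 [ 0.7674  0.0138  0.098 ]
 [ 0.4196 -0.0102  0.098 ]
 [ 0.3973  0.3394  0.098 ]]
front dir deg -176.35671650110123 axis [0.5844 0.1744 0.098 ] centre [0.5824 0.1762 0.098 ]
blue [0.533  0.0642 0.086 ]
green [0.4628 0.1593 0.086 ]
red [0.5111 0.272  0.086 ]
yel [0.7008 0.1868 0.086 ]
dish rim [ 0.4582 -0.2584  0.014 ]
```

```bash
cat >> h.py <<'E'
def go(x,y,z,yaw):
    s=telemetry.get_state();M=R.from_euler('xyz',s['tcp_rot'])
    G=R.from_euler('xyz',[np.pi,0,np.radians(yaw)])
    print('dp',np.round(M.inv().apply(np.array([x,y,z])-s['ee_pos'])*1000,1),'dr',np.round(np.degrees((M.inv()*G).as_rotvec()),1))
E
python3 -c "
from h import *
go(.582,.1745,.24,185);go(.582,.1745,.152,185)"; python3 -m inch --help | head -5
```

```text
dp [-518.7 -207.9    4.5] dr [ -0.1  -0.  -19.7]
dp [-518.7 -207.7   92.5] dr [ -0.1  -0.  -19.7]invalid input: not JSON, or not a number
```

```bash
python3 -m inch '[{"dp":[-50,-20,0],"dr":[0,0,-2],"claw":0},{"dp":[-100,-40,0],"dr":[0,0,-4],"claw":0},{"dp":[-150,-60,0],"dr":[0,0,-6],"claw":0},{"dp":[-200,-80,0],"dr":[0,0,-8],"claw":0},{"dp":[-250,-100,0],"dr":[0,0,-10],"claw":0},{"dp":[-300,-120,0],"dr":[0,0,-12],"claw":0},{"dp":[-350,-140,0],"dr":[0,0,-14],"claw":0},{"dp":[-400,-160,0],"dr":[0,0,-16],"claw":0},{"dp":[-450,-180,2],"dr":[0,0,-18],"claw":0},{"dp":[-490,-196,3],"dr":[0,0,-19],"claw":0},{"dp":[-519,-208,4],"dr":[0,0,-20],"claw":0},{"dp":[-519,-208,4],"dr":[0,0,-20],"claw":0},{"dp":[-519,-208,4],"dr":[0,0,-20],"claw":0}]'
python3 -c "
from h import *
go(.582,.1745,.152,185)"
```

```text
time_s: 1.72
ee_pos: [0.5819, 0.175, 0.2407]
tcp_rot: [3.141, -0.002, -3.049]
contact_force: [-0.2, 0.2, -0.2]
grip_width: 0.0854
gripper_force: 0.0
dp [-0.2 -0.5 88.7] dr [ 0.  -0.1  0.3]
```

```bash
python3 -m inch '[{"dp":[0,0,30],"dr":[0,0,0],"claw":0},{"dp":[0,0,60],"dr":[0,0,0],"claw":0},{"dp":[0,0,80],"dr":[0,0,0],"claw":0},{"dp":[0,0,88],"dr":[0,0,0],"claw":0},{"dp":[0,0,88],"dr":[0,0,0],"claw":120},{"dp":[0,0,88],"dr":[0,0,0],"claw":160},{"dp":[0,0,88],"dr":[0,0,0],"claw":190},{"dp":[0,0,88],"dr":[0,0,0],"claw":220},{"dp":[0,0,88],"dr":[0,0,0],"claw":240},{"dp":[0,0,88],"dr":[0,0,0],"claw":255},{"dp":[0,0,88],"dr":[0,0,0],"claw":255},{"dp":[0,0,88],"dr":[0,0,0],"claw":255}]'
```

```text
time_s: 3.22
ee_pos: [0.5829, 0.1768, 0.1546]
tcp_rot: [3.137, 0.002, -3.048]
contact_force: [-1.0, 4.9, 1.8]
grip_width: 0.0131
gripper_force: 60.1
```

```bash
python3 -m inch '[{"dp":[0,0,0],"dr":[0,0,1],"claw":255},{"dp":[0,0,0],"dr":[0,0,3],"claw":255},{"dp":[0,0,0],"dr":[0,0,6],"claw":255},{"dp":[0,0,0],"dr":[0,0,10],"claw":255},{"dp":[0,0,0],"dr":[0,0,14],"claw":255},{"dp":[0,0,0],"dr":[0,0,18],"claw":255},{"dp":[0,0,0],"dr":[0,0,22],"claw":255},{"dp":[0,0,0],"dr":[0,0,26],"claw":255},{"dp":[0,0,0],"dr":[0,0,30],"claw":255},{"dp":[0,0,0],"dr":[0,0,34],"claw":255},{"dp":[0,0,0],"dr":[0,0,38],"claw":255},{"dp":[0,0,0],"dr":[0,0,42],"claw":255},{"dp":[0,0,0],"dr":[0,0,46],"claw":255},{"dp":[0,0,0],"dr":[0,0,50],"claw":255},{"dp":[0,0,0],"dr":[0,0,54],"claw":255},{"dp":[0,0,0],"dr":[0,0,57],"claw":255},{"dp":[0,0,0],"dr":[0,0,60],"claw":255},{"dp":[0,0,0],"dr":[0,0,62],"claw":255},{"dp":[0,0,0],"dr":[0,0,62],"claw":255},{"dp":[0,0,0],"dr":[0,0,62],"claw":255}]'
python3 - <<'E'
from h import *
import pickle
for n in ('side','top'):
    s=snap(n,n+'1.png'); pickle.dump(s,open(n+'0.pkl','wb'))
a=cv2.imread('pics/top1.png')[80:270,50:240]; b=cv2.imread('pics/side1.png')[170:360,130:320]
cv2.imwrite('pics/c1.png',cv2.resize(np.hstack([a,b]),(800,400),interpolation=cv2.INTER_CUBIC))
E
```

```text
time_s: 5.72
ee_pos: [0.5831, 0.1773, 0.1546]
tcp_rot: [3.137, -0.003, 2.153]
contact_force: [-0.5, 5.8, 1.2]
grip_width: 0.013
gripper_force: 60.0
```

View pics/c1.png

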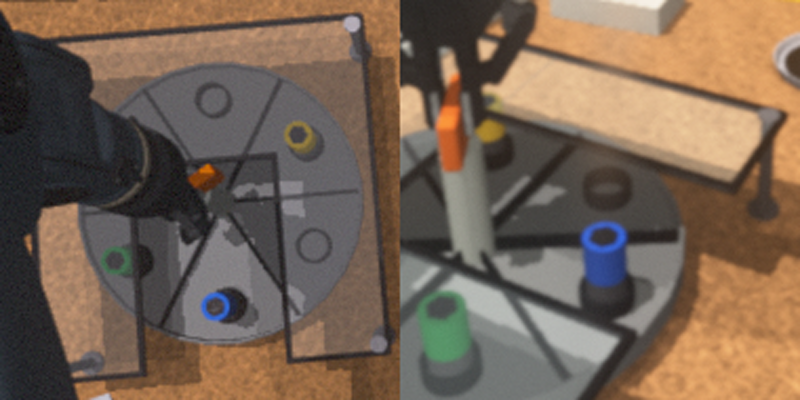

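Blue now stands in the slot, upright: its top is at (216,306) in the left half and (604,238) in the right half.

Run:
```python
from m import *
k=400/190
p=(50+216/k-.25,80+306/k-.25);q=(130+204/k-.25,170+238/k-.25)
b=tri(p,q);print('blue',b,at_z(T,*p,.086))
ax=np.array([.582,.1755]);f=np.radians(183.65);ps=ax+.12*np.array([np.cos(f),np.sin(f)]);print('spot',ps,b[:2]-ps)
go(.582,.1765,.24,123.4)
```

```text
blue [0.4638558  0.16691506 0.08378627] [0.46353607 0.16605009 0.086     ]
spot [0.46224341 0.16786063] [ 0.00161238 -0.00094556]
dp [  0.2  -0.9 -85.4] dr [ 0.3 -0.2 -0. ]
```

```bash
python3 -m inch '[{"dp":[0,0,0],"dr":[0,0,0],"claw":200},{"dp":[0,0,0],"dr":[0,0,0],"claw":90},{"dp":[0,0,0],"dr":[0,0,0],"claw":90},{"dp":[0,0,0],"dr":[0,0,0],"claw":90},{"dp":[0,0,-20],"dr":[0,0,0],"claw":90},{"dp":[0,0,-60],"dr":[0,0,0],"claw":90},{"dp":[0,0,-90],"dr":[0,0,0],"claw":90},{"dp":[0,0,-90],"dr":[0,0,0],"claw":90}]'
python3 -c "
from h import *
go(.4637,.1665,.2,183.65);go(.4637,.1665,.067,183.65)"
```

```text
time_s: 6.82
ee_pos: [0.5841, 0.1749, 0.247]
tcp_rot: [3.135, 0.003, 2.152]
contact_force: [0.2, 0.3, -0.0]
grip_width: 0.0554
gripper_force: 0.0
dp [  59.2 -105.6   46.2] dr [  0.2   0.3 -60.4]
dp [  59.5 -106.4  179.2] dr [  0.2   0.3 -60.4]
```

```bash
python3 -m inch '[{"dp":[20,-35,0],"dr":[0,0,-8],"claw":90},{"dp":[40,-70,0],"dr":[0,0,-17],"claw":90},{"dp":[59,-105,0],"dr":[0,0,-26],"claw":90},{"dp":[59,-106,10],"dr":[0,0,-35],"claw":90},{"dp":[59,-106,20],"dr":[0,0,-44],"claw":90},{"dp":[59,-106,30],"dr":[0,0,-53],"claw":90},{"dp":[59,-106,40],"dr":[0,0,-60],"claw":90},{"dp":[59,-106,46],"dr":[0,0,-60],"claw":90},{"dp":[59,-106,46],"dr":[0,0,-60],"claw":90}]'
python3 - <<'E'
from h import *
go(.4637,.1665,.067,183.65)
for n in ('side','top'): snap(n,n+'2.png')
a=cv2.imread('pics/top2.png')[80:270,50:240]; b=cv2.imread('pics/side2.png')[170:360,130:320]
cv2.imwrite('pics/c2.png',cv2.resize(np.hstack([a,b]),(800,400),interpolation=cv2.INTER_CUBIC))
E
```

```text
time_s: 7.95
ee_pos: [0.4607, 0.1657, 0.1959]
tcp_rot: [-3.141, -0.002, -3.086]
contact_force: [0.1, -0.2, -0.7]
grip_width: 0.0553
gripper_force: 0.0
dp [ -3.3   0.7 128.9] dr [-0.  -0.1 -0.5]
```

View pics/c2.png

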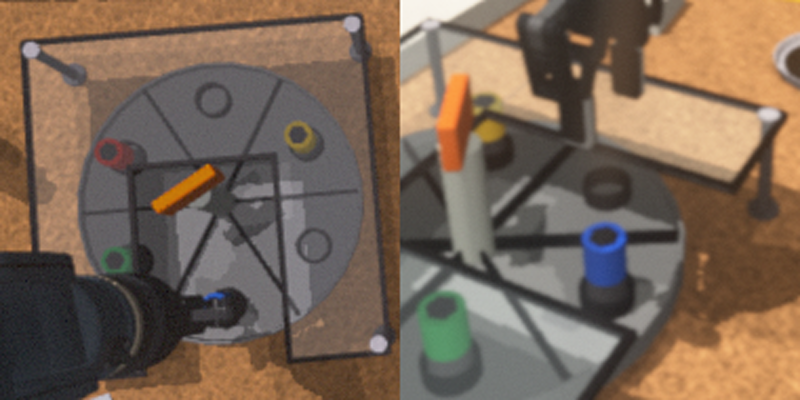

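Blue hasn't moved; its top is still at (604,238) in the side half, with the open jaws above it. Next I descend and grip.

```bash
python3 -m inch '[{"dp":[-3,1,30],"dr":[0,0,0],"claw":90},{"dp":[-3,1,60],"dr":[0,0,0],"claw":90},{"dp":[-3,1,85],"dr":[0,0,0],"claw":90},{"dp":[-3,1,105],"dr":[0,0,0],"claw":90},{"dp":[-3,1,120],"dr":[0,0,0],"claw":90},{"dp":[-3,1,128],"dr":[0,0,0],"claw":90},{"dp":[-3,1,128],"dr":[0,0,0],"claw":90},{"dp":[-3,1,128],"dr":[0,0,0],"claw":120},{"dp":[-3,1,128],"dr":[0,0,0],"claw":140},{"dp":[-3,1,128],"dr":[0,0,0],"claw":155},{"dp":[-3,1,128],"dr":[0,0,0],"claw":170},{"dp":[-3,1,128],"dr":[0,0,0],"claw":255},{"dp":[-3,1,128],"dr":[0,0,0],"claw":255},{"dp":[-3,1,128],"dr":[0,0,0],"claw":255}]'
```

```text
time_s: 9.8
ee_pos: [0.4649, 0.1672, 0.07]
tcp_rot: [3.141, 0.001, -3.084]
contact_force: [-0.5, 0.7, 4.8]
grip_width: 0.0274
gripper_force: 59.1
```

```bash
python3 -m inch '[{"dp":[0,0,-5],"dr":[0,0,0],"claw":255},{"dp":[0,0,-15],"dr":[0,0,0],"claw":255},{"dp":[0,0,-35],"dr":[0,0,0],"claw":255},{"dp":[0,0,-60],"dr":[0,0,0],"claw":255},{"dp":[0,0,-85],"dr":[0,0,0],"claw":255},{"dp":[0,0,-110],"dr":[0,0,0],"claw":255},{"dp":[0,0,-125],"dr":[0,0,0],"claw":255},{"dp":[0,0,-130],"dr":[0,0,0],"claw":255},{"dp":[0,0,-130],"dr":[0,0,0],"claw":255}]'
python3 - <<'E'
from h import *
go(.458,-.2595,.2,183.65)
for n in ('side','top'): snap(n,n+'3.png')
a=cv2.imread('pics/top3.png')[120:310,80:270]; b=cv2.imread('pics/side3.png')[100:290,130:320]
cv2.imwrite('pics/c3.png',cv2.resize(np.hstack([a,b]),(800,400),interpolation=cv2.INTER_CUBIC))
E
```

```text
time_s: 10.92
ee_pos: [0.4643, 0.167, 0.1989]
tcp_rot: [-3.141, -0.001, -3.084]
contact_force: [0.2, 0.2, -1.0]
grip_width: 0.0272
gripper_force: 59.2
dp [  30.7 -425.5   -1. ] dr [-0.  -0.  -0.4]
```

View pics/c3.png

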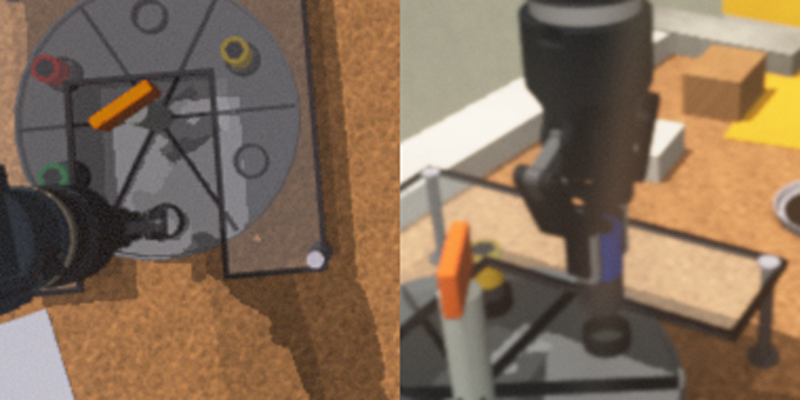

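The socket hangs upright in the jaws, clear of the empty well at (605,335). I'll carry it to the dish.

```bash
python3 -m inch '[{"dp":[0,-8,0],"dr":[0,0,0],"claw":255},{"dp":[2,-25,0],"dr":[0,0,0],"claw":255},{"dp":[4,-50,0],"dr":[0,0,0],"claw":255},{"dp":[6,-80,0],"dr":[0,0,0],"claw":255},{"dp":[8,-110,0],"dr":[0,0,0],"claw":255},{"dp":[10,-140,0],"dr":[0,0,0],"claw":255},{"dp":[12,-170,0],"dr":[0,0,0],"claw":255},{"dp":[14,-200,0],"dr":[0,0,0],"claw":255},{"dp":[16,-230,0],"dr":[0,0,0],"claw":255},{"dp":[18,-260,0],"dr":[0,0,0],"claw":255},{"dp":[20,-290,0],"dr":[0,0,0],"claw":255},{"dp":[22,-320,0],"dr":[0,0,0],"claw":255},{"dp":[24,-350,0],"dr":[0,0,0],"claw":255},{"dp":[26,-378,0],"dr":[0,0,0],"claw":255},{"dp":[29,-402,0],"dr":[0,0,0],"claw":255},{"dp":[31,-418,0],"dr":[0,0,0],"claw":255},{"dp":[31,-425,0],"dr":[0,0,0],"claw":255},{"dp":[31,-425,0],"dr":[0,0,0],"claw":255},{"dp":[31,-425,0],"dr":[0,0,0],"claw":255}]'
python3 - <<'E'
from h import *
go(.458,-.2595,.049,183.65)
for n in ('side','top'): snap(n,n+'4.png')
a=cv2.imread('pics/top4.png')[130:320,240:430]; b=cv2.imread('pics/side4.png')[80:270,240:430]
cv2.imwrite('pics/c4.png',cv2.resize(np.hstack([a,b]),(800,400),interpolation=cv2.INTER_CUBIC))
E
```

```text
time_s: 13.4
ee_pos: [0.4579, -0.2583, 0.1993]
tcp_rot: [3.141, -0.0, -3.083]
contact_force: [0.4, 1.1, -1.5]
grip_width: 0.0272
gripper_force: 59.3
dp [ -0.   -1.3 150.3] dr [ 0.  -0.  -0.3]
```

View pics/c4.png

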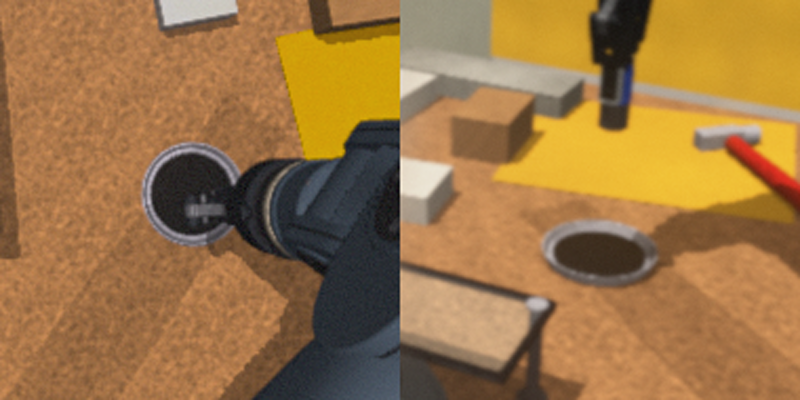

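Seen upright over the dish, with its foot at (612,127) in the side half. I'll descend to just above the floor.

```bash
python3 -m inch '[{"dp":[0,-1,15],"dr":[0,0,0],"claw":255},{"dp":[0,-1,40],"dr":[0,0,0],"claw":255},{"dp":[0,-1,70],"dr":[0,0,0],"claw":255},{"dp":[0,-1,100],"dr":[0,0,0],"claw":255},{"dp":[0,-1,120],"dr":[0,0,0],"claw":255},{"dp":[0,-1,134],"dr":[0,0,0],"claw":255},{"dp":[0,-1,140],"dr":[0,0,0],"claw":255},{"dp":[0,-1,142],"dr":[0,0,0],"claw":255},{"dp":[0,-1,144],"dr":[0,0,0],"claw":255},{"dp":[0,-1,146],"dr":[0,0,0],"claw":255},{"dp":[0,-1,146],"dr":[0,0,0],"claw":255}]'
```

```text
time_s: 14.88
ee_pos: [0.458, -0.2601, 0.0536]
tcp_rot: [-3.141, 0.0, -3.084]
contact_force: [-0.3, -0.4, -1.6]
grip_width: 0.0277
gripper_force: 59.3
```

```bash
python3 -m inch '[{"dp":[0,0,1],"dr":[0,0,0],"claw":255},{"dp":[0,0,2],"dr":[0,0,0],"claw":255},{"dp":[0,0,3],"dr":[0,0,0],"claw":255},{"dp":[0,0,3],"dr":[0,0,0],"claw":255}]'; python3 -m inch '[{"dp":[0,0,1],"dr":[0,0,0],"claw":255},{"dp":[0,0,1],"dr":[0,0,0],"claw":255}]'; python3 -m inch '[{"dp":[0,0,1],"dr":[0,0,0],"claw":255},{"dp":[0,0,1],"dr":[0,0,0],"claw":255}]'
```

```text
time_s: 15.38
ee_pos: [0.4578, -0.2599, 0.0501]
tcp_rot: [3.141, -0.0, -3.084]
contact_force: [-1.0, -0.4, -2.0]
grip_width: 0.0276
gripper_force: 59.3
time_s: 15.62
ee_pos: [0.4578, -0.2599, 0.0492]
tcp_rot: [3.141, -0.0, -3.084]
contact_force: [-0.1, -0.3, -1.0]
grip_width: 0.0274
gripper_force: 59.3
time_s: 15.88
ee_pos: [0.458, -0.26, 0.049]
tcp_rot: [-3.141, 0.0, -3.084]
contact_force: [-0.9, 1.0, 3.1]
grip_width: 0.0275
gripper_force: 59.7
```

Contact came at TCP z 0.049, as predicted. I'll open slowly and retreat.

```bash
python3 -m inch '[{"dp":[0,0,0],"dr":[0,0,0],"claw":165},{"dp":[0,0,0],"dr":[0,0,0],"claw":150},{"dp":[0,0,0],"dr":[0,0,0],"claw":130},{"dp":[0,0,0],"dr":[0,0,0],"claw":110},{"dp":[0,0,0],"dr":[0,0,0],"claw":90},{"dp":[0,0,0],"dr":[0,0,0],"claw":90},{"dp":[0,0,-10],"dr":[0,0,0],"claw":90},{"dp":[0,0,-30],"dr":[0,0,0],"claw":90},{"dp":[0,0,-70],"dr":[0,0,0],"claw":90},{"dp":[0,0,-110],"dr":[0,0,0],"claw":90},{"dp":[0,0,-150],"dr":[0,0,0],"claw":90},{"dp":[0,0,-150],"dr":[0,0,0],"claw":90},{"dp":[0,0,-150],"dr":[0,0,0],"claw":90}]'
python3 - <<'E'
from h import *
for n in ('side','top'): snap(n,n+'5.png')
a=cv2.imread('pics/top5.png')[130:320,240:430]; b=cv2.imread('pics/side5.png')[80:270,240:430]
cv2.imwrite('pics/c5.png',cv2.resize(np.hstack([a,b]),(800,400),interpolation=cv2.INTER_CUBIC))
E
```

```text
time_s: 17.5
ee_pos: [0.458, -0.26, 0.1986]
tcp_rot: [-3.141, 0.0, -3.084]
contact_force: [-0.6, -0.1, 0.6]
grip_width: 0.0553
gripper_force: 0.0
```

View pics/c5.png

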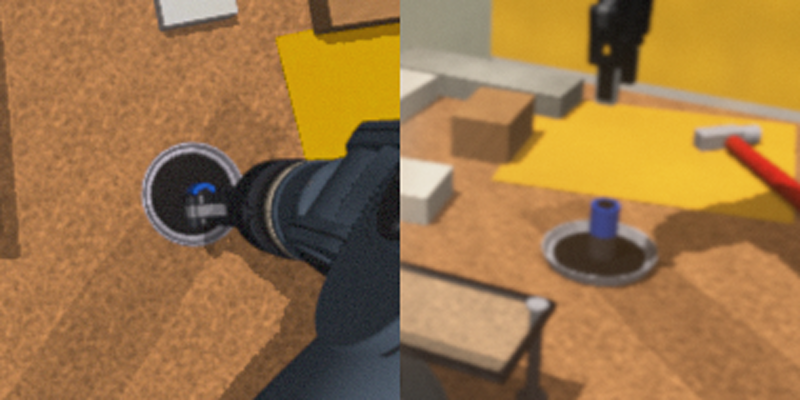

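The socket stands upright in the middle of the dish, from (604,203) at its top to (604,255) at its foot, and the gripper is clear.

```bash
python3 -c "
from rig import job
print(job.job_done())"
```

```text
the job is handed in; nothing more can be done
None
```

The carousel was turned about 62° by its handle, the blue socket was lifted out through the front opening, and it now stands upright in the middle of the steel dish; I handed the job in at about 17.6 s, and no verdict was returned.

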